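# Clear the moulding bench: sort jars, cast and tools

## Robot

A 6-joint arm with a two-finger parallel gripper is mounted at the origin on a cart in front of the work surface, level with it; the furniture and walls round the work are solid. World frame = base frame: x ahead of the robot, y to its left, z up, the work surface at z = 0. Lengths are in m, angles in rad, forces in N, time in s.
With the tool pointing down it reaches from about 0.25 to 0.725 m from the base axis. Payload 4 kg.
Tool frame: the origin (TCP) lies at the very end of the fingers, on their centre line; the grasp point (between the pads) lies 19 mm behind it; z points along the fingers, y is the line along which they close (so a half turn about z gives the same grasp; the last joint's range is limited). The gripper opens to 85 mm and grips with 20 to 120 N. Pads are 22 mm wide; open, the fingers measure 114 mm over their backs; the gripper's body (76 mm by 85 mm) begins 54 mm behind the grasp point. The pads swing forward as they close: fully open they stand 13 mm farther back than shut.
Start: joints at [1.144, 0.241, 0.005, 1.335, 0, 1.571], TCP at [0.207, 0.455, 0.195] pointing down, gripper open.
Joint ranges: [-2.72, 2.72], [-1.05, 1.87], [-1.09, 1.28], [-1.99, 2.15], [-1.42, 1.44], [-3.14, 3.14]. Speed limits (rad/s): [2.79, 2.79, 3.14, 3.14, 3.14, 3.14].

## Interface

Orientations are given as a unit quaternion [x, y, z, w].
In Python, from workcell import bot, vision, workorder gives the robot as it stands.
- The arm moves only by the shell command python3 -m creep 'ROWS' [OPENING]. ROWS is JSON, a list of rows, each a list of 2 entries, a list of its own where there are three numbers: the shift along the tool's x, y, z in mm, then the turn, a rotation vector about the tool's x, y, z in rad. In form: [[[dx, dy, dz], [wx, wy, wz]], ...]. A call has 1 to 12 rows; each row shifts and turns the commanded pose from where the row before left it, along the tool's axes as they then stand; what a row does not reach is not made up. A row lasts 1/8 s, in which the tool goes at most 62.5 mm and 10.7 degrees, less where a joint would pass 70% of its speed; a pose out of reach is approached as far as the arm can. A call is refused whole if a number of a shift passes 62.5 or a number of a turn 0.188, either way. A call with a gripper value outside its range is refused whole. OPENING is the finger opening in mm, from 0 to 85.4, set as the call begins (- or left out, the last holds). The fingers move at their own pace and stop on an object; the grip force is fixed at half the most. Time passes only in rows, so rows that do not move let the fingers close. It gives the time, the measured TCP pose, the force, the opening and the grip force at its end, in the units of the state.
- bot.get_obs(): the state, without advancing time (a new reading comes with each control period).
- vision.camera(name): name is "side" or "top"; returns a dict with "image" (480x640x3 uint8, blue, green, red), "z_map" (480x640 float32, m along the optical axis (not along the pixel's ray), 0 where there is no reading), "K" (3x3 intrinsics, pixels), "k1" (the pictures are not rectified: a ray, as slopes to the right and down, at radius r is drawn at 1 + k1 r^2 times it, then the intrinsics apply), "rvec" (rotation vector, rad) and "tvec" (3), from world to camera coordinates, as OpenCV has them. Camera axes: x right, y down, z forward; pixel columns grow to the right and rows downward; lengths in m; the calibration is good to about 2 mm. A picture is of the moment at which its call begins.
- workorder.job_done(): hands the job in; it is judged then, once.
Trained networks look in a picture, given as the dict that the camera call returned (one of the last four; its "shot" number tells which), for a name from the list of things; names that differ only in an ending like _2 or _b are one class to them, and where a whole thing is asked for, a point or a joint stands for the part that bears it (a point fixed in the world has none). Each returns a list of dicts, best first, with "score" (0 to 1); they miss things now and then, are a little off and sometimes report something else, mostly with a low value. They report only what shows in the picture. A call takes as long as a camera call. They do not tell look-alikes from the thing itself.
- vision.spot_in(picture, query): "position" ([column, row] in pixels, amid what is visible of it).
- vision.place_of(picture, query): "position" ([column, row] in pixels: a listed point, or the origin of a listed thing).
The state is a dict: "clock": time; "joint_pos": joint angles; "joint_vel": joint speeds; "tau": joint torques, N m; "eef_pos": TCP position; "tool_rot": TCP orientation; "ft_force": force on the tool from outside, world axes, zero at the start; "ft_torque": the same for the moment, N m; "grip_width": finger opening in m; "grasp_force": force on a finger pad.
Only numpy, scipy, OpenCV 4.12 (cv2) and the standard library are available. Lean on these libraries where they do the work, as an engineer would, in place of code of your own. Each camera call takes 0.05 s, during which the arm holds its last target. There are 200 camera calls.

## Task

Sort five things out of the clutter in front of the long low riser into the holders that stand on it: stand the two pigment jars upright in the two-bay jar stand, one in each bay, lay the plaster cast flat with its key up and fully on the slatted drying rack, and lay the spatula and the boxwood tool flat, side by side and lengthwise, in the long tool tray. Keep the jars upright all the way and set the cast down gently, not dropping it.

Things in the scene. Friction and masses are not known exactly. Their poses are not given: they have to be found in the camera images.
- short_jar: Shorter round closed jar, grey-blue body with a grey-white cap, 64 mm high; the body is 52 mm across up to 50 mm, the cap above 55 mm. Origin at the centre of its underside, z up.
- tall_jar: Taller round closed jar, tan body with a dull red cap, 76 mm high; the body is 52 mm across up to 62 mm, the cap above 55 mm. Origin at the centre of its underside, z up.
- cast: White plaster mould piece, a block 52 mm (x) by 72 mm (y), 32 mm high, with a small round key standing 2 mm out of its top. Origin at the centre of its underside, z up. Grip it across the 52 mm.
- spatula: Square spatula, 180 mm long, lying along its y axis. The round wooden handle, 14 mm wide and 13 mm thick, runs from y = -20 to +90 mm; the flat steel blade, 26 mm wide, from y = -90 to -20 mm. Origin on the underside at mid length. Grip the handle, near y = +15 mm.
- boxwood: Plain boxwood modelling tool, one slender piece of wood 165 mm long, lying along its y axis, 27 mm wide to the gripper over its whole length, 9 mm thick. Origin on the underside at mid length.
- tool_tray: Long shallow wooden tray with an undivided floor, fixed on the grey riser (a low fixed shelf along the back of the work, its front edge at x = 0.54 m, its top 68 mm above the bench); outside 130 mm (x) by 220 mm (y), walls 5 mm thick and 16 mm high, floor top 5 mm above the riser. Origin at the centre of its underside; its long side is y. It has room for both tools, parallel to y, with 60 mm between their centre lines (x = -30 and +30 mm).
- jar_stand: Small shallow plywood box with one cross wall in the middle making two bays in a row along y, fixed on the same riser; outside 90 mm (x) by 175 mm (y), 20 mm high, walls 5 mm thick, floor top 5 mm above the riser. Origin at the centre of its underside; each bay is 80 mm square, centred at x = 0, y = -42 and +42 mm.
- drying_rack: Low wooden rack of seven slats on two runners, fixed on the same riser; 140 mm (x) by 190 mm (y), the top of the slats 24 mm above the riser. Origin at the centre of its underside.
Mind the look-alikes: they are no part of the job. What is shaped like the short_jar but green is not meant. Of the things that look like the tall_jar, take the one that is nearest to the robot's base at the start.

How it is judged:
By the outcome, as a careful person would: the job done as asked, in the order asked, and still so for the second after the job is handed in, with the robot touching nothing.
It also fails if it takes over 128 s, if anything falls off the work surface, if the arm or the gripper's body presses on something with over 40 N, if the wrist force passes 120 N, or if a joint passes its speed limit or range.

## Working session

There is one attempt and no reset: what is moved stays moved. The work goes in short steps, Python scripts to look and compute and a shell command to move; the robot and the scene stay as the last step left them, time stands still between calls to the robot, and variables do not carry over. Pictures are saved under pics/ and viewed, at most 14 in all, crops included, and the job is handed in when it is done.

```bash
ls; mkdir -p pics
cat > h.py <<'E'
import numpy as np, cv2
from workcell import bot, vision, workorder
from scipy.spatial.transform import Rotation as R
def cam(n,save=None):
    p=vision.camera(n)
    if save: cv2.imwrite('pics/'+save,p['image'])
    return p
def rays(p,uv):
    K=np.array(p['K']);uv=np.atleast_2d(np.float64(uv))
    d=np.c_[(uv[:,0]-K[0,2])/K[0,0],(uv[:,1]-K[1,2])/K[1,1]]
    s=d.copy()
    for _ in range(20): s=d/(1+p['k1']*(s**2).sum(1,keepdims=True))
    return np.c_[s,np.ones(len(s))]
def Rt(p): return cv2.Rodrigues(np.float64(p['rvec']))[0],np.float64(p['tvec']).ravel()
def onz(p,uv,z):
    r,t=Rt(p);d=rays(p,uv)@r;c=-r.T@t
    return c+d*((z-c[2])/d[:,2])[:,None]
def cloud(p):
    v,u=np.mgrid[0:480,0:640];uv=np.c_[u.ravel(),v.ravel()]
    r,t=Rt(p);P=(rays(p,uv)*p['z_map'].ravel()[:,None]-t)@r
    P[p['z_map'].ravel()<=0]=np.nan
    return P.reshape(480,640,3)
E
python3 - <<'E'
from h import *
for n in ('top','side'):
    p=cam(n,n+'0.png'); C=cloud(p); r,t=Rt(p); print(n,(-r.T@t).round(3),r.round(2).tolist(),p['K'])
    for q in 'short_jar tall_jar cast spatula boxwood tool_tray jar_stand drying_rack'.split():
        for d in vision.spot_in(p,q)[:4]:
            u,v=np.int32(np.round(d['position'])); print(q,'spot',round(d['score'],2),u,v,C[v,u].round(3))
        for d in vision.place_of(p,q)[:4]: print('   place',round(d['score'],2),np.round(d['position'],1),onz(p,d['position'],.068 if '_r' in q or '_s' in q or 'tray' in q else 0)[0].round(3))
o=bot.get_obs();print(o['clock'],o['eef_pos'],o['tool_rot'],o['joint_pos'])
E
```

```text
pics
top [0.347 0.099 1.241] [[-0.0, -1.0, 0.02], [-0.99, -0.0, -0.11], [0.11, -0.02, -0.99]] [[517.90392192   0.         325.44776619]
 [  0.         517.90392192 246.32449061]
 [  0.           0.           1.        ]]
short_jar spot 0.87 228 302 [0.348 0.298 0.063]
short_jar spot 0.67 184 317 [0.315 0.396 0.066]
   place 0.76 [189.  319.1] [0.308 0.401 0.   ]
   place 0.73 [230.5 300. ] [0.353 0.303 0.   ]
tall_jar spot 0.82 291 268 [0.425 0.155 0.077]
tall_jar spot 0.68 144 325 [0.297 0.483 0.077]
   place 0.79 [149.3 322.5] [0.299 0.496 0.   ]
   place 0.68 [290.9 270.4] [0.424 0.159 0.   ]
cast spot 0.73 484 290 [ 0.376 -0.298  0.028]
   place 0.97 [484.  293.3] [ 0.369 -0.307  0.   ]
   place 0.58 [290.7 273.5] [0.417 0.159 0.   ]
spatula spot 0.95 339 267 [0.432 0.044 0.01 ]
   place 0.65 [355.1 273.2] [0.418 0.005 0.   ]
boxwood spot 0.7 426 269 [ 0.427 -0.165  0.007]
   place 0.75 [416.2 267.1] [ 0.432 -0.143  0.   ]
tool_tray spot 0.86 357 184 [0.619 0.005 0.073]
   place 0.69 [356.8 184.2] [0.62  0.005 0.068]
jar_stand spot 0.93 246 178 [0.632 0.26  0.075]
   place 0.71 [
[... 780 characters left out ...]
  ]
spatula spot 0.75 316 280 [0.422 0.02  0.009]
   place 0.68 [317.1 287.7] [0.417 0.001 0.   ]
boxwood spot 0.71 350 337 [ 0.422 -0.178  0.011]
   place 0.86 [344.4 326.9] [ 0.426 -0.141  0.   ]
tool_tray spot 0.62 386 247 [ 0.626 -0.003  0.071]
   place 0.66 [381.4 246.2] [0.618 0.007 0.068]
jar_stand spot 0.85 344 187 [0.629 0.251 0.081]
   place 0.77 [342.5 189.2] [0.628 0.256 0.068]
drying_rack spot 0.87 441 316 [ 0.622 -0.261  0.091]
   place 0.88 [438.3 315.9] [ 0.629 -0.248  0.068]
1.7 [0.20697806 0.45514065 0.19521962] [ 2.11774121e-01  9.77318639e-01 -5.87051172e-06  1.31597757e-05] [ 1.14401330e+00  2.40583555e-01  5.01290211e-03  1.33523158e+00
 -2.82090522e-05  1.57079309e+00]
```

View pics/top0.png

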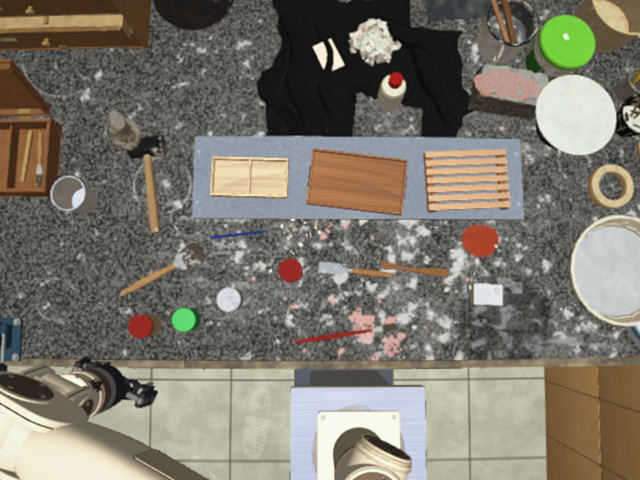

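View pics/side0.png

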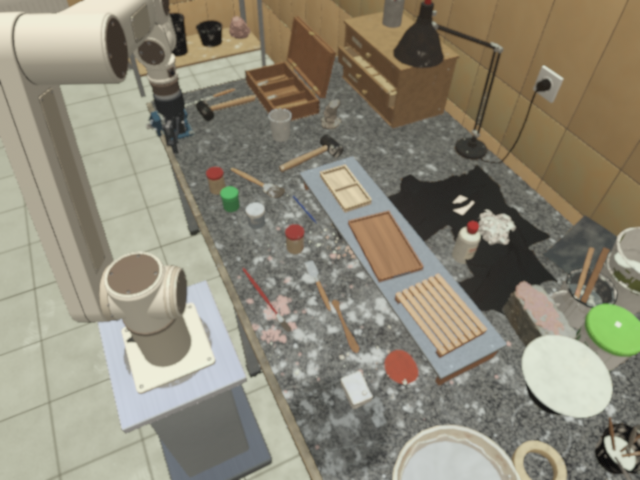

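Top view: the grey-white short jar is at (228,300), with the green look-alike at (184,319). The red-capped jars are at (290,269), nearer the base, and (141,325). The cast is at (488,294). The spatula (320–395,270) and boxwood (382–447,268) touch or overlap near (388,270). The holders are on the riser; the tray is slightly turned. Next I refine poses from depth.

Run:
```python
from h import *
p=cam('top'); C=cloud(p); im=p['image']
cv2.imwrite('pics/crop1.png',cv2.resize(im[235:310,310:510],None,fx=4,fy=4,interpolation=cv2.INTER_CUBIC))
Z=C[...,2]
def blob(name,u0,u1,v0,v1,zl,zh):
    m=np.zeros(Z.shape,bool);m[v0:v1,u0:u1]=1;m&=(Z>zl)&(Z<zh)
    P=C[m]; (c,s,a)=cv2.minAreaRect(np.float32(P[:,:2]*1000)); 
    print(name,m.sum(),'mean',P.mean(0).round(4),'rect c',np.round(c,1),np.round(s,1),round(a,1),'zmed',np.median(P[:,2]).round(4))
blob('short',212,245,285,318,.055,.075); blob('green',168,200,300,340,.055,.075)
blob('tall',274,307,252,287,.065,.09); blob('tallB',120,165,308,345,.065,.09)
blob('cast',465,510,275,315,.02,.045)
blob('spat+box',312,455,255,285,.005,.03)
blob('tray',298,415,140,218,.08,.1); blob('stand',203,295,150,205,.082,.1); blob('rack',418,518,145,217,.085,.1)
for v in range(258,284,1): print(v,(Z[v,318:452:3]*1000).round().astype(int).tolist())
```

```text
short 468 mean [0.3542 0.2977 0.0642] rect c [354.2 298.1] [52.  54.9] 0.2 zmed 0.0642
green 485 mean [0.31   0.3972 0.0641] rect c [309.8 397.6] [54.  53.5] 10.6 zmed 0.0642
tall 466 mean [0.4203 0.1568 0.0763] rect c [420.6 157.1] [54.5 53.5] 18.5 zmed 0.0763
tallB 513 mean [0.2949 0.4915 0.076 ] rect c [294.5 492.3] [53.8 55. ] 2.8 zmed 0.0763
cast 588 mean [ 0.3667 -0.3038  0.0309] rect c [ 366.3 -304.9] [70.7 48.3] 85.4 zmed 0.0311
spat+box 912 mean [ 0.4245 -0.0708  0.0091] rect c [426.2 -62.3] [ 69.9 341.3] 0.0 zmed 0.0084
tray 759 mean [0.6239 0.0044 0.0845] rect c [623.9   5.2] [224.7 131.3] 83.2 zmed 0.0845
stand 658 mean [0.6322 0.2529 0.088 ] rect c [632.9 252.3] [176.3  91.5] 88.4 zmed 0.0881
rack 3744 mean [ 0.6276 -0.2463  0.0926] rect c [ 628.6 -247.4] [140.5 192. ] 2.7 zmed 0.0928
258 [-1, 1, 2, -1, 1, -3, -2, -5, 3, 3, 2, 0, 4, -3, 1, 3, 1, -2, 2, 0, -5, 0, -1, 1, 2, 4, 0, 1, 4, 1, 0, 3, -2, 4, 4, -2, 2, -1, 5, -4, 6, -1, -2, 3, 2]
259 [2, 2, 1, -2, 3, 5, 1, 0, 1, 1, -3, 2, 2, -1, 0, 3, 8, -1, 0, 6, 0, 3, 1, 6, 4, -1, 1, 4, 3, 3, 0, 1, -2, 4, -2, 2, 0, 0, 2, 3, -4, 
[... 3109 characters left out ...]
 4, 1, 3, 0, 0, 0, 0, -1, 3]
280 [0, 4, 2, -2, 1, 2, 1, -3, 2, 0, 1, 2, 3, 4, 7, -1, 3, 1, 2, -2, 7, 1, -1, 0, 4, 2, 4, -1, 2, 0, -1, 5, 2, 5, -2, -1, 2, -3, 2, -1, 1, 1, 4, 2, 0]
281 [3, -1, 0, -3, 4, -2, 3, -1, -1, -1, 3, 3, -1, -1, 5, 2, -4, 1, -2, 1, -3, 3, 3, 5, -1, 2, 4, 2, -3, 5, 6, 2, 5, 3, 3, 2, 0, 1, 3, -1, -1, 2, 3, 5, -1]
282 [0, 5, 2, 1, -1, -2, 0, -4, 0, 3, 6, -1, 2, 1, 4, -5, 6, 3, 1, -2, 2, 2, -2, 4, -1, 7, 7, 0, -5, 2, 1, 0, 4, -1, -3, 0, -1, 3, 3, 1, 1, -2, 5, 0, 4]
283 [1, 0, 3, 4, 3, 0, 5, 0, 4, 5, 0, 5, 6, 3, -4, 2, -3, 5, 1, -1, -1, -2, 2, 1, 1, -3, -5, 4, 1, 0, -1, 1, -5, 5, 0, 1, -1, 3, 3, 4, 2, -1, 6, 8, 2]<stdin>:14: RuntimeWarning: invalid value encountered in cast
```

View pics/crop1.png

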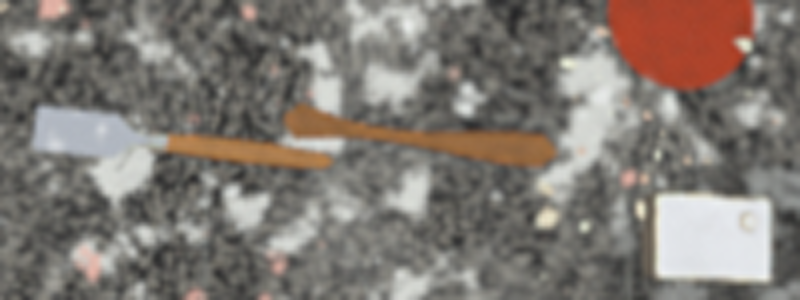

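Spatula handle (crop 165–330, y 150) and boxwood (285–553, y 140) lie close together but are not stacked. The cast is square-ish with its key up, and nothing is near it. I'll close the fingers along world x for all of them (tool x = world y, tool y = world x), starting with the short jar.

```bash
python3 -m creep '[[[0,0,0],[0,0,0.163]],[[0,0,0],[0,0,0.163]],[[0,0,0],[0,0,0.163]],[[0,0,0],[0,0,0.163]],[[0,0,0],[0,0,0.163]],[[0,0,0],[0,0,0.163]],[[0,0,0],[0,0,0.165]],[[-40,37,0],[0,0,0]],[[-40,37,0],[0,0,0]],[[-40,37,0],[0,0,0]],[[-37,36,0],[0,0,0]],[[0,0,0],[0,0,0]]]' 85
cat > st.py <<'E'
import sys
from h import *
# usage: st.py x y z yawdeg(of tool y) -> shift in tool axes mm, turn about tool z
o=bot.get_obs();r=R.from_quat(o['tool_rot']);M=r.as_matrix()
yaw=np.degrees(np.arctan2(M[1,1],M[0,1]))
print('t',round(o['clock'],2),'pos',np.round(o['eef_pos'],4),'yaw',yaw.round(2),'tilt',np.degrees(np.arccos(-M[2,2])).round(2),'F',np.round(o['ft_force'],1),'grip',round(o['grip_width'],4),np.round(o['grasp_force'],1))
if len(sys.argv)>1:
    a=np.array(list(map(float,sys.argv[1:])))
    print('shift mm',(M.T@(a[:3]-o['eef_pos'])*1000).round(1),'turn z',np.radians(yaw-a[3]).round(3) if len(a)>3 else '')
E
python3 st.py 0.354 0.298 0.02 0
```

```text
clock: 3.25
eef_pos: [0.3562, 0.296, 0.1953]
tool_rot: [0.709, 0.705, 0.0, 0.0]
ft_force: [0.4, 0.8, -0.0]
grip_width: 0.0848
grasp_force: 0.0
t 3.25 pos [0.3562 0.296  0.1953] yaw -0.3 tilt 0.04 F [ 0.4  0.8 -0. ] grip 0.0848 0.0
shift mm [  2.   -2.3 175.3] turn z -0.005
```

```bash
python3 -m creep '[[[2,-2,45],[0,0,0]],[[0,0,50],[0,0,0]],[[0,0,40],[0,0,0]],[[0,0,25],[0,0,0]],[[0,0,15],[0,0,0]],[[0,0,0],[0,0,0]]]' 
python3 -m creep '[[[0,0,0],[0,0,0]],[[0,0,0],[0,0,0]],[[0,0,0],[0,0,0]],[[0,0,0],[0,0,0]],[[0,0,0],[0,0,0]],[[0,0,0],[0,0,0]]]' 0; python3 st.py
```

```text
clock: 4.0
eef_pos: [0.3506, 0.3002, 0.0191]
tool_rot: [0.706, 0.708, -0.002, -0.0]
ft_force: [0.4, -0.2, 0.2]
grip_width: 0.0852
grasp_force: 0.0
clock: 4.75
eef_pos: [0.3533, 0.3015, 0.0221]
tool_rot: [0.707, 0.707, 0.002, -0.0]
ft_force: [0.0, -0.3, 5.0]
grip_width: 0.0509
grasp_force: 61.2
t 4.75 pos [0.3533 0.3015 0.0221] yaw 0.05 tilt 0.22 F [ 0.  -0.3  5. ] grip 0.0509 61.2
```

```bash
python3 -m creep '[[[0,0,-20],[0,0,0]],[[0,0,-45],[0,0,0]],[[0,0,-50],[0,0,0]],[[0,20,-25],[0,0,0]],[[0,45,0],[0,0,0]],[[0,50,0],[0,0,0]],[[0,50,0],[0,0,0]],[[-3,50,0],[0,0,0]],[[-3,45,0],[0,0,0]],[[0,20,0],[0,0,0]],[[0,0,0],[0,0,0]],[[0,0,0],[0,0,0]]]'; python3 st.py 0.634 0.2947 0.097 0
```

```text
clock: 6.25
eef_pos: [0.6313, 0.2947, 0.1604]
tool_rot: [0.707, 0.708, -0.0, -0.0]
ft_force: [-0.7, -0.4, 0.1]
grip_width: 0.0505
grasp_force: 62.4
t 6.25 pos [0.6313 0.2947 0.1604] yaw 0.07 tilt 0.04 F [-0.7 -0.4  0.1] grip 0.0505 62.4
shift mm [ 0.   2.7 63.4] turn z 0.001
```

```bash
python3 -m creep '[[[0,3,25],[0,0,0]],[[0,0,20],[0,0,0]],[[0,0,10],[0,0,0]],[[0,0,4],[0,0,0]],[[0,0,2],[0,0,0]],[[0,0,1],[0,0,0]],[[0,0,0],[0,0,0]]]'; python3 st.py 0.634 0.2947 0.095 0
python3 - <<'E'
from h import *
cv2.imwrite('pics/a1.png',cv2.resize(cam('side')['image'][100:300,200:440],None,fx=3,fy=3))
E
```

```text
clock: 7.12
eef_pos: [0.6354, 0.2947, 0.0987]
tool_rot: [0.707, 0.707, 0.0, 0.0]
ft_force: [-0.2, -0.7, -0.5]
grip_width: 0.0509
grasp_force: 62.4
t 7.12 pos [0.6354 0.2947 0.0987] yaw 0.05 tilt 0.05 F [-0.2 -0.7 -0.5] grip 0.0509 62.4
shift mm [ 0.  -1.4  3.7] turn z 0.001
```

View pics/a1.png

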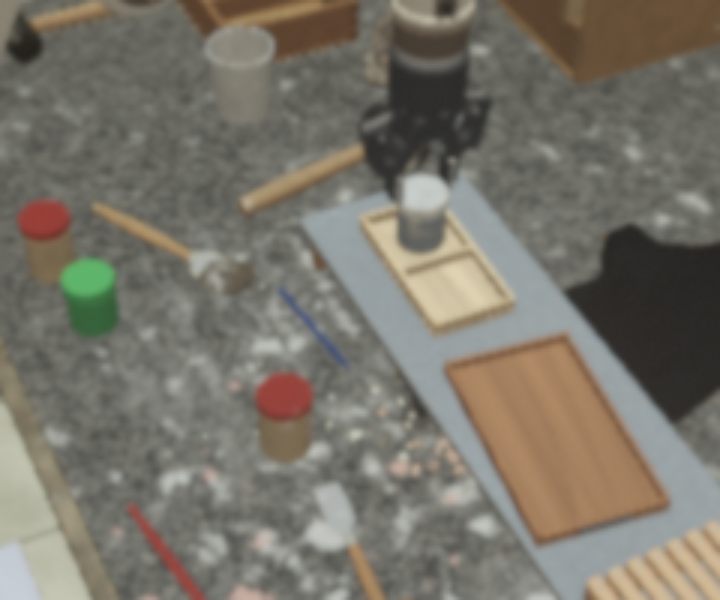

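The short jar is in the gripper, upright, in the far bay (crop 420,215), just above the floor. I'll touch it down.

```bash
python3 -m creep '[[[0,0,1],[0,0,0]],[[0,0,1],[0,0,0]],[[0,0,1],[0,0,0]],[[0,0,0],[0,0,0]]]'; python3 st.py
```

```text
clock: 7.68
eef_pos: [0.6352, 0.2946, 0.0953]
tool_rot: [0.707, 0.707, 0.0, 0.0]
ft_force: [0.8, -0.3, -0.5]
grip_width: 0.0509
grasp_force: 62.8
t 7.67 pos [0.6352 0.2946 0.0953] yaw 0.06 tilt 0.01 F [ 0.8 -0.3 -0.5] grip 0.0509 62.8
```

```bash
python3 -m creep '[[[0,0,1],[0,0,0]],[[0,0,1],[0,0,0]],[[0,0,0],[0,0,0]]]'; python3 -m creep '[[[0,0,0],[0,0,0]],[[0,0,0],[0,0,0]],[[0,0,0],[0,0,0]],[[0,0,0],[0,0,0]],[[0,0,-20],[0,0,0]],[[0,0,-50],[0,0,0]],[[0,0,-50],[0,0,0]],[[0,0,0],[0,0,0]]]' 75; python3 st.py 0.4205 0.157 0.029 0;  python3 - <<'E'
from h import *
C=cloud(cam('top'));m=(C[...,2]>.125)&(C[...,2]<.15)&(C[...,0]>.55)&(C[...,0]<.7)&(C[...,1]>.15)&(C[...,1]<.35)
P=C[m];print(m.sum(),np.median(P,0).round(4),P.min(0).round(3),P.max(0).round(3))
E
```

```text
clock: 8.05
eef_pos: [0.6354, 0.295, 0.0951]
tool_rot: [0.707, 0.708, 0.001, 0.0]
ft_force: [-1.2, -0.8, 6.7]
grip_width: 0.051
grasp_force: 65.1
clock: 9.05
eef_pos: [0.6378, 0.2958, 0.2196]
tool_rot: [0.707, 0.707, 0.005, 0.002]
ft_force: [-0.1, -0.4, -0.8]
grip_width: 0.0752
grasp_force: 0.0
t 9.05 pos [0.6378 0.2958 0.2196] yaw 0.05 tilt 0.65 F [-0.1 -0.4 -0.8] grip 0.0752 0.0
shift mm [-139.4 -219.3  187.7] turn z 0.001
  return _methods._mean(a, axis=axis, dtype=dtype,
  ret = um.true_divide(
Traceback (most recent call last):
ValueError: zero-size array to reduction operation minimum which has no identity
```

```bash
python3 -m creep '[[[-15,-23,0],[0,0,0]],[[-28,-43,0],[0,0,0]],[[-28,-43,0],[0,0,0]],[[-28,-43,0],[0,0,0]],[[-26,-42,0],[0,0,0]],[[-13,-21,0],[0,0,0]],[[0,0,30],[0,0,0]],[[0,0,30],[0,0,0]],[[0,0,0],[0,0,0]],[[0,0,0],[0,0,0]]]' 85;  python3 st.py 0.4205 0.157 0.029 0;  python3 - <<'E'
from h import *
C=cloud(cam('top'));m=(C[...,2]>.125)&(C[...,2]<.15)&(C[...,0]>.55)&(C[...,0]<.7)&(C[...,1]>.15)&(C[...,1]<.35)
P=C[m];print(m.sum(),np.median(P,0).round(4),P.min(0).round(3),P.max(0).round(3))
E
```

```text
clock: 10.35
eef_pos: [0.4203, 0.1564, 0.1534]
tool_rot: [0.707, 0.707, -0.0, -0.0]
ft_force: [-0.6, 0.5, -0.1]
grip_width: 0.0848
grasp_force: 0.0
t 10.35 pos [0.4203 0.1564 0.1534] yaw 0.06 tilt 0.02 F [-0.6  0.5 -0.1] grip 0.0848 0.0
shift mm [  0.6   0.3 124.4] turn z 0.001
508 [0.6364 0.2912 0.1373] [0.61  0.265 0.125] [0.665 0.318 0.144]
```

The short jar stands in its bay, with its top at 137 mm as expected. Now the tall jar.

```bash
python3 -m creep '[[[0,0,30],[0,0,0]],[[0,0,45],[0,0,0]],[[0,0,30],[0,0,0]],[[0,0,19],[0,0,0]],[[0,0,0],[0,0,0]],[[0,0,0],[0,0,0]]]'; python3 -m creep '[[[0,0,0],[0,0,0]],[[0,0,0],[0,0,0]],[[0,0,0],[0,0,0]],[[0,0,0],[0,0,0]],[[0,0,0],[0,0,0]],[[0,0,0],[0,0,0]]]' 0; python3 -m creep '[[[0,0,-20],[0,0,0]],[[0,0,-45],[0,0,0]],[[0,0,-50],[0,0,0]],[[0,20,-25],[0,0,0]],[[0,0,0],[0,0,0]],[[0,0,0],[0,0,0]]]'; python3 st.py 0.6315 0.2107 0.106 0
```

```text
clock: 11.15
eef_pos: [0.4216, 0.1569, 0.0305]
tool_rot: [0.707, 0.707, 0.001, 0.001]
ft_force: [-0.5, 0.2, -0.0]
grip_width: 0.0851
grasp_force: 0.0
clock: 11.9
eef_pos: [0.4214, 0.1568, 0.0309]
tool_rot: [0.707, 0.707, 0.001, 0.001]
ft_force: [-1.2, -0.9, 8.6]
grip_width: 0.0519
grasp_force: 61.0
clock: 12.65
eef_pos: [0.4389, 0.156, 0.168]
tool_rot: [0.707, 0.707, -0.001, -0.001]
ft_force: [-0.1, 0.0, -1.6]
grip_width: 0.0516
grasp_force: 63.0
t 12.65 pos [0.4389 0.156  0.168 ] yaw 0.05 tilt 0.16 F [-0.1  0.  -1.6] grip 0.0516 63.0
shift mm [ 54.6 192.8  61.4] turn z 0.001
```

```bash
python3 -m creep '[[[7,20,0],[0,0,0]],[[13,48,0],[0,0,0]],[[13,50,0],[0,0,0]],[[13,50,0],[0,0,0]],[[8,25,0],[0,0,0]],[[0,0,20],[0,0,0]],[[0,0,25],[0,0,0]],[[0,0,12],[0,0,0]],[[0,0,3],[0,0,0]],[[0,0,0],[0,0,0]],[[0,0,0],[0,0,0]]]'; python3 st.py 0.6315 0.2107 0.1035 0
```

```text
clock: 14.02
eef_pos: [0.6339, 0.2108, 0.1105]
tool_rot: [0.707, 0.707, 0.001, 0.0]
ft_force: [-0.2, -0.2, -0.5]
grip_width: 0.0518
grasp_force: 63.1
t 14.03 pos [0.6339 0.2108 0.1105] yaw 0.06 tilt 0.12 F [-0.2 -0.2 -0.5] grip 0.0518 63.1
shift mm [-0.1 -2.4  7. ] turn z 0.001
```

```bash
python3 -m creep '[[[0,-1,3],[0,0,0]],[[0,0,2],[0,0,0]],[[0,0,1],[0,0,0]],[[0,0,1],[0,0,0]],[[0,0,0],[0,0,0]]]'; python3 st.py
```

```text
clock: 14.65
eef_pos: [0.6324, 0.2107, 0.104]
tool_rot: [0.707, 0.707, 0.001, 0.0]
ft_force: [-1.7, -0.7, 5.7]
grip_width: 0.0516
grasp_force: 64.0
t 14.65 pos [0.6324 0.2107 0.104 ] yaw 0.06 tilt 0.08 F [-1.7 -0.7  5.7] grip 0.0516 64.0
```

```bash
python3 -m creep '[[[0,0,0],[0,0,0]],[[0,0,0],[0,0,0]],[[0,0,0],[0,0,0]],[[0,0,0],[0,0,0]],[[0,0,-20],[0,0,0]],[[0,0,-50],[0,0,0]],[[0,0,-45],[0,0,0]],[[-25,-13,0],[0,0,0]],[[-50,-26,0],[0,0,0]],[[-50,-26,0],[0,0,0]],[[-50,-26,0],[0,0,0]],[[-50,-26,0],[0,0,0]]]' 80;python3 -m creep '[[[-50,-26,0],[0,0,0]],[[-50,-26,0],[0,0,0]],[[-50,-26,0],[0,0,0]],[[-50,-26,0],[0,0,0]],[[-50,-26,0],[0,0,0]],[[-40,-18,20],[0,0,0.04]],[[0,0,40],[0,0,0.04]],[[0,0,30],[0,0,0]],[[0,0,0],[0,0,0]],[[0,0,0],[0,0,0]]]' 85; python3 st.py 0.3665 -0.304 0.006 -4.6;  python3 - <<'E'
from h import *
p=cam('top');C=cloud(p)
for y0,y1 in((.17,.25),(.255,.34)):
    m=(C[...,2]>.125)&(C[...,2]<.16)&(C[...,0]>.55)&(C[...,0]<.7)&(C[...,1]>y0)&(C[...,1]<y1)
    P=C[m];print(m.sum(),np.median(P,0).round(4),P.min(0).round(3),P.max(0).round(3))
p=cam('side')
for d in vision.spot_in(p,'cast')[:2]: print(d['score'],d['position'],onz(p,d['position'],.03)[0].round(3))
E
```

```text
clock: 16.15
eef_pos: [0.5145, -0.016, 0.2173]
tool_rot: [0.707, 0.708, 0.0, 0.0]
ft_force: [0.2, -0.2, 0.9]
grip_width: 0.0803
grasp_force: 0.0
clock: 17.4
eef_pos: [0.3685, -0.3052, 0.1284]
tool_rot: [0.734, 0.679, 0.0, 0.001]
ft_force: [0.6, -0.2, 0.6]
grip_width: 0.0848
grasp_force: 0.0
t 17.4 pos [ 0.3685 -0.3052  0.1284] yaw -4.51 tilt 0.1 F [ 0.6 -0.2  0.6] grip 0.0848 0.0
shift mm [  1.1  -2.2 122.4] turn z 0.002
531 [0.6305 0.21   0.1491] [0.605 0.184 0.126] [0.659 0.238 0.155]
507 [0.6362 0.2911 0.1375] [0.61  0.265 0.127] [0.664 0.318 0.143]
0.81 [356.5, 389.0] [ 0.364 -0.312  0.03 ]
```

Both jars stand correctly. Next is the cast.

```bash
python3 -m creep '[[[1,-2,40],[0,0,0]],[[0,0,40],[0,0,0]],[[0,0,25],[0,0,0]],[[0,0,12],[0,0,0]],[[0,0,5],[0,0,0]],[[0,0,0],[0,0,0]]]'; python3 -m creep '[[[0,0,0],[0,0,0]],[[0,0,0],[0,0,0]],[[0,0,0],[0,0,0]],[[0,0,0],[0,0,0]],[[0,0,0],[0,0,0]],[[0,0,0],[0,0,0]]]' 0; python3 st.py
```

```text
clock: 18.3
eef_pos: [0.3665, -0.304, 0.0059]
tool_rot: [0.734, 0.679, 0.0, 0.001]
ft_force: [0.2, 0.1, 0.2]
grip_width: 0.0854
grasp_force: 0.0
clock: 19.05
eef_pos: [0.3658, -0.3035, 0.0052]
tool_rot: [0.734, 0.679, 0.0, -0.0]
ft_force: [0.8, 0.3, 0.5]
grip_width: 0.0002
grasp_force: 0.0
t 19.05 pos [ 0.3658 -0.3035  0.0052] yaw -4.53 tilt 0.0 F [0.8 0.3 0.5] grip 0.0002 0.0
```

The fingers closed on nothing, so I'll look.

Run:
```python
from h import *
p=cam('side');cv2.imwrite('pics/b1.png',cv2.resize(p['image'][280:460,240:480],None,fx=3,fy=3))
for d in vision.place_of(p,'cast')[:2]: print(d['score'],d['position'],onz(p,d['position'],0)[0].round(3))
```

```text
0.82 [358.9, 390.0] [ 0.376 -0.306  0.   ]
0.37 [337.4, 177.1] [0.678 0.379 0.   ]
```

View pics/b1.png

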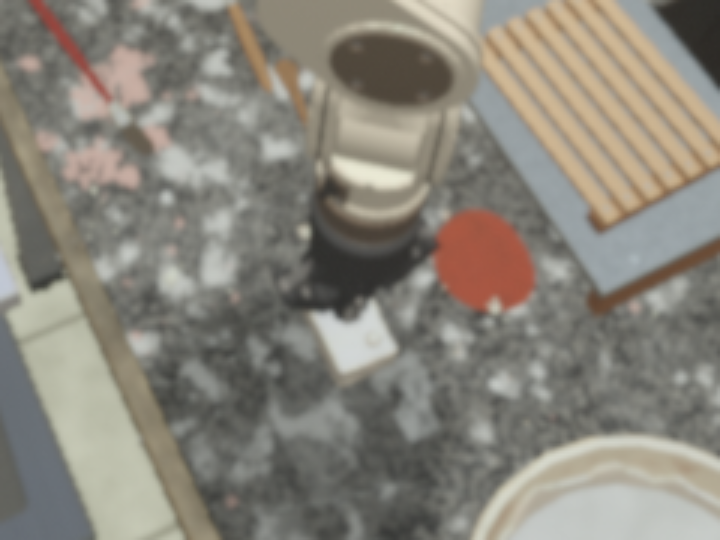

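Run:
```python
from h import *
for n in('side','top'):
    p=cam(n);C=cloud(p);X,Y,Z=C[...,0],C[...,1],C[...,2]
    wh=p['image'].min(2)>170
    m=wh&(X>.3)&(X<.44)&(Y>-.42)&(Y<-.24)&(Z>.015)&(Z<.05)
    P=C[m];print(n,m.sum(),np.median(P,0).round(4),P.min(0).round(3),P.max(0).round(3),cv2.minAreaRect(np.float32(P[:,:2]*1000)))
    print(np.histogram(P[:,2],bins=np.arange(.015,.051,.005)))
```

```text
side 347 [ 0.3617 -0.3222  0.03  ] [ 0.341 -0.343  0.022] [ 0.39  -0.291  0.037] ((365.97381591796875, -317.248046875), (49.821712493896484, 49.024436950683594), 86.45882415771484)
(array([  0,   7, 164, 173,   3,   0,   0]), array([0.015, 0.02 , 0.025, 0.03 , 0.035, 0.04 , 0.045, 0.05 ]))
top 278 [ 0.369  -0.2882  0.0311] [ 0.343 -0.314  0.022] [ 0.39  -0.271  0.037] ((366.95294189453125, -292.3226318359375), (41.0362548828125, 47.62169647216797), 87.90961456298828)
(array([  0,   1,  86, 172,  19,   0,   0]), array([0.015, 0.02 , 0.025, 0.03 , 0.035, 0.04 , 0.045, 0.05 ]))
```

Run:
```python
from h import *
for n in('side','top'):
    p=cam(n);C=cloud(p);X,Y,Z=C[...,0],C[...,1],C[...,2]
    K=np.array(p['K']);D=np.array([p['k1'],0,0,0.])
    for z in(.005,.05,.1): print(n,z,cv2.projectPoints(np.array([[.366,-.304,z]]),p['rvec'],p['tvec'],K,D)[0].ravel().round(1))
    m=(X>.25)&(X<.48)&(Y>-.42)&(Y<-.2)&(Z>.04)&(Z<.2)
    for z in np.arange(.04,.2,.02):
        q=C[m&(Z>z)&(Z<z+.02)]
        if len(q)>3: print(z.round(2),len(q),np.median(q,0).round(3),q.min(0).round(3),q.max(0).round(3))
p=cam('side');c=p['image'][350:420,310:410];cv2.imwrite('pics/b2.png',cv2.resize(c,None,fx=8,fy=8,interpolation=cv2.INTER_CUBIC))
```

```text
side 0.005 [354.7 390.1]
side 0.05 [356.2 382.1]
side 0.1 [358.  372.5]
0.04 29 [ 0.36  -0.312  0.053] [ 0.352 -0.314  0.044] [ 0.377 -0.303  0.06 ]
0.06 30 [ 0.363 -0.313  0.067] [ 0.351 -0.316  0.061] [ 0.375 -0.303  0.079]
0.08 101 [ 0.351 -0.313  0.095] [ 0.329 -0.318  0.081] [ 0.402 -0.293  0.1  ]
0.1 112 [ 0.354 -0.316  0.111] [ 0.312 -0.321  0.1  ] [ 0.416 -0.294  0.12 ]
0.12 220 [ 0.326 -0.31   0.133] [ 0.302 -0.322  0.12 ] [ 0.427 -0.286  0.14 ]
0.14 91 [ 0.327 -0.305  0.147] [ 0.312 -0.322  0.14 ] [ 0.416 -0.29   0.16 ]
0.16 72 [ 0.333 -0.321  0.176] [ 0.327 -0.341  0.161] [ 0.386 -0.292  0.18 ]
0.18 157 [ 0.343 -0.332  0.19 ] [ 0.327 -0.341  0.181] [ 0.39  -0.287  0.2  ]
top 0.005 [483.4 294.5]
top 0.05 [489.6 294.1]
top 0.1 [497.  293.7]
0.04 17 [ 0.366 -0.294  0.055] [ 0.355 -0.298  0.048] [ 0.378 -0.292  0.06 ]
0.06 22 [ 0.367 -0.294  0.068] [ 0.355 -0.299  0.061] [ 0.378 -0.292  0.079]
0.08 63 [ 0.359 -0.294  0.095] [ 0.332 -0.303  0.081] [ 0.401 -0.288  0.1  ]
0.1 113 [ 0.363 -0.295  0.112] [ 0.317 -0.305  0.1  ] [ 0.418 -0.285  0.12 ]
0.12 195 [ 0.324 -0.298  0.134] [ 0.305 -0.319  0.12 ] [ 0.426 -0.285  0.14 ]
0.14 81 [ 0.331 -0.3    0.146] [ 0.314 -0.312  0.14 ] [ 0.416 -0.288  0.16 ]
0.16 39 [ 0.354 -0.273  0.176] [ 0.327 -0.305  0.16 ] [ 0.402 -0.266  0.18 ]
0.18 109 [ 0.366 -0.271  0.189] [ 0.329 -0.296  0.18 ] [ 0.401 -0.265  0.2  ]
```

View pics/b2.png

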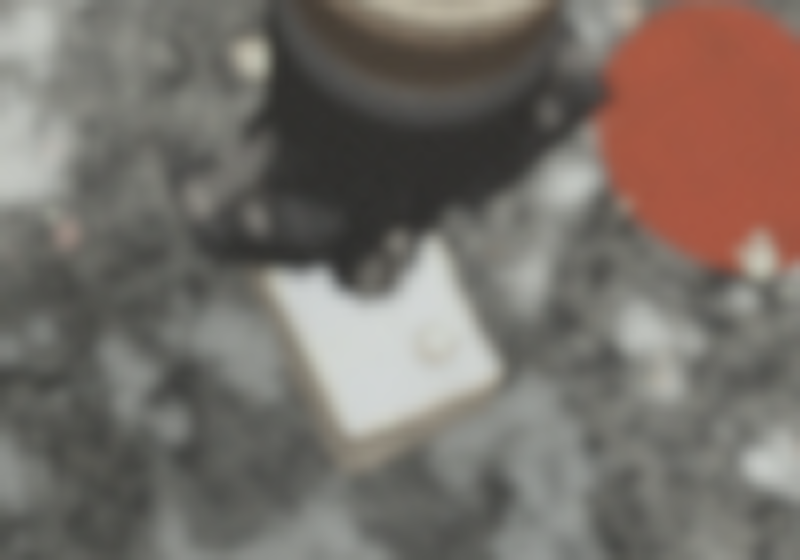

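The closed fingers stand in the middle of the cast's outline, it hasn't moved, and there is no contact force. I'll lift straight out gently and see whether the cast responds.

```bash
cat > cs.py <<'E'
from h import *
for n in('side','top'):
    p=cam(n);C=cloud(p);X,Y,Z=C[...,0],C[...,1],C[...,2]
    m=(p['image'].min(2)>170)&(X>.28)&(X<.46)&(Y>-.42)&(Y<-.22)&(Z>.015)&(Z<.2)
    P=C[m];print(n,m.sum(),np.median(P,0).round(4),np.percentile(P,[1,99],0).round(3).tolist(),np.round(cv2.minAreaRect(np.float32(P[:,:2]*1000))[2],1))
E
python3 -m creep '[[[0,0,-5],[0,0,0]],[[0,0,-10],[0,0,0]],[[0,0,-20],[0,0,0]],[[0,0,-35],[0,0,0]],[[0,0,0],[0,0,0]]]'; python3 st.py; python3 cs.py
```

```text
clock: 20.02
eef_pos: [0.3681, -0.3054, 0.0786]
tool_rot: [0.734, 0.679, 0.0, 0.004]
ft_force: [-0.2, -0.3, -0.1]
grip_width: -0.0
grasp_force: 0.0
t 20.02 pos [ 0.3681 -0.3054  0.0786] yaw -4.53 tilt 0.41 F [-0.2 -0.3 -0.1] grip -0.0 0.0
side 571 [ 0.3656 -0.3086  0.0304] [[0.343, -0.341, 0.026], [0.39, -0.273, 0.035]] 86.9
top 497 [ 0.3665 -0.3014  0.0314] [[0.343, -0.337, 0.025], [0.39, -0.274, 0.038]] 89.7
```

The cast hasn't moved. I'll retry, closing in stages while watching the force.

```bash
python3 -m creep '[[[0,0,0],[0,0,0]],[[0,0,0],[0,0,0]],[[0,0,0],[0,0,0]],[[0,0,0],[0,0,0]],[[0,0,0],[0,0,0]]]' 80;python3 -m creep '[[[0,0,30],[0,0,0]],[[0,0,25],[0,0,0]],[[0,0,10],[0,0,0]],[[0,0,5],[0,0,0]],[[0,0,0],[0,0,0]]]' 80; python3 st.py .3665 -.306 .006; python3 -m creep '[[[0,0,0],[0,0,0]],[[0,0,0],[0,0,0]],[[0,0,0],[0,0,0]]]' 52;python3 -m creep '[[[0,0,0],[0,0,0]],[[0,0,0],[0,0,0]],[[0,0,0],[0,0,0]]]' 46; python3 st.py; python3 cs.py
```

```text
clock: 20.75
eef_pos: [0.3658, -0.3035, 0.0751]
tool_rot: [0.734, 0.679, -0.0, -0.0]
ft_force: [0.0, -0.1, -0.5]
grip_width: 0.08
grasp_force: 0.0
clock: 21.38
eef_pos: [0.3661, -0.3038, 0.0056]
tool_rot: [0.734, 0.679, 0.0, 0.0]
ft_force: [0.7, 0.6, -0.3]
grip_width: 0.08
grasp_force: 0.0
t 21.38 pos [ 0.3661 -0.3038  0.0056] yaw -4.53 tilt 0.03 F [ 0.7  0.6 -0.3] grip 0.08 0.0
shift mm [-2.2  0.5 -0.4] turn z 
clock: 21.75
eef_pos: [0.366, -0.3037, 0.0056]
tool_rot: [0.734, 0.679, 0.0, 0.0]
ft_force: [0.3, -0.7, 0.3]
grip_width: 0.0518
grasp_force: 0.0
clock: 22.12
eef_pos: [0.3658, -0.3035, 0.0052]
tool_rot: [0.734, 0.679, 0.0, -0.0]
ft_force: [-0.6, -0.3, -0.3]
grip_width: 0.0461
grasp_force: 0.0
t 22.12 pos [ 0.3658 -0.3035  0.0052] yaw -4.53 tilt 0.0 F [-0.6 -0.3 -0.3] grip 0.0461 0.0
side 436 [ 0.3678 -0.3171  0.0304] [[0.342, -0.341, 0.025], [0.39, -0.286, 0.036]] 86.7
top 357 [ 0.3667 -0.2927  0.0311] [[0.345, -0.315, 0.026], [0.39, -0.273, 0.037]] 87.5
```

The fingers pass through where the cast appears, with no force. I'll test whether it is solid there by pressing lightly from above with closed fingers.

```bash
python3 -m creep '[[[0,0,-20],[0,0,0]],[[0,0,-25],[0,0,0]],[[0,0,0],[0,0,0]],[[0,0,0],[0,0,0]],[[0,0,0],[0,0,0]],[[0,0,0],[0,0,0]]]' 0; python3 st.py; python3 -m creep '[[[0,0,8],[0,0,0]],[[0,0,3],[0,0,0]],[[0,0,2],[0,0,0]],[[0,0,2],[0,0,0]],[[0,0,2],[0,0,0]],[[0,0,2],[0,0,0]],[[0,0,0],[0,0,0]]]'; python3 st.py
python3 - <<'E'
from h import *
for n in('side','top'):
  p=cam(n)
  for f in (vision.spot_in,vision.place_of):
    for d in f(p,'cast'): print(n,f.__name__,round(d['score'],2),np.round(d['position'],0),onz(p,d['position'],.03)[0].round(3))
E
```

```text
clock: 22.98
eef_pos: [0.3653, -0.3031, 0.0494]
tool_rot: [0.734, 0.679, -0.0, -0.001]
ft_force: [0.3, -0.3, 0.7]
grip_width: -0.0
grasp_force: 0.0
t 22.98 pos [ 0.3653 -0.3031  0.0494] yaw -4.53 tilt 0.09 F [ 0.3 -0.3  0.7] grip -0.0 0.0
clock: 23.85
eef_pos: [0.3657, -0.3035, 0.0311]
tool_rot: [0.734, 0.679, -0.0, -0.0]
ft_force: [0.5, 0.6, -0.2]
grip_width: -0.0
grasp_force: 0.0
t 23.85 pos [ 0.3657 -0.3035  0.0311] yaw -4.53 tilt 0.01 F [ 0.5  0.6 -0.2] grip -0.0 0.0
side call 0.57 [356. 392.] [ 0.359 -0.317  0.03 ]
side call 0.82 [356. 395.] [ 0.355 -0.324  0.03 ]
top call 0.58 [480. 292.] [ 0.371 -0.289  0.03 ]
top call 0.58 [483. 291.] [ 0.373 -0.296  0.03 ]
```

```bash
python3 -m creep '[[[0,0,2],[0,0,0]],[[0,0,2],[0,0,0]],[[0,0,0],[0,0,0]]]'; python3 -m creep '[[[0,0,2],[0,0,0]],[[0,0,2],[0,0,0]],[[0,0,0],[0,0,0]]]';python3 -m creep '[[[0,0,4],[0,0,0]],[[0,0,4],[0,0,0]],[[0,0,0],[0,0,0]]]'; python3 cs.py
```

```text
clock: 24.52
eef_pos: [0.3656, -0.3034, 0.0269]
tool_rot: [0.734, 0.679, -0.0, -0.0]
ft_force: [-0.7, -0.9, -1.0]
grip_width: 0.0001
grasp_force: 0.0
clock: 24.9
eef_pos: [0.3657, -0.3034, 0.023]
tool_rot: [0.734, 0.679, -0.0, -0.0]
ft_force: [1.2, 0.5, 0.4]
grip_width: 0.0004
grasp_force: 0.0
clock: 25.28
eef_pos: [0.3654, -0.3032, 0.0147]
tool_rot: [0.734, 0.679, -0.0, -0.001]
ft_force: [-1.3, -0.1, 0.1]
grip_width: -0.0001
grasp_force: 0.0
side 384 [ 0.3611 -0.3196  0.0303] [[0.342, -0.341, 0.025], [0.389, -0.29, 0.036]] 85.3
top 308 [ 0.369  -0.2897  0.0311] [[0.343, -0.316, 0.026], [0.39, -0.272, 0.037]] 86.3
```

Still no resistance 17 mm inside its outline. A slow sideways sweep will show whether any part of it is solid.

```bash
z='[0,0,0]'; python3 -m creep '[[[12,0,0],[0,0,0]],[[12,0,0],[0,0,0]],[[12,0,0],[0,0,0]],[[12,0,0],[0,0,0]],[[0,0,0],[0,0,0]]]'; python3 cs.py;  python3 -m creep '[[[-15,0,0],[0,0,0]],[[-15,0,0],[0,0,0]],[[-18,0,0],[0,0,0]],[[-15,0,0],[0,0,0]],[[-15,0,0],[0,0,0]],[[-15,0,0],[0,0,0]],[[0,0,0],[0,0,0]]]'; python3 cs.py
```

```text
clock: 26.0
eef_pos: [0.3695, -0.2546, 0.0152]
tool_rot: [0.734, 0.679, -0.0, -0.0]
ft_force: [0.1, -0.2, 0.4]
grip_width: 0.0001
grasp_force: 0.0
side 594 [ 0.3655 -0.3076  0.0303] [[0.342, -0.341, 0.025], [0.391, -0.273, 0.035]] 88.1
clock: 26.98
eef_pos: [0.3623, -0.3497, 0.0152]
tool_rot: [0.735, 0.678, 0.0, 0.0]
ft_force: [0.2, 0.1, -0.3]
grip_width: 0.0002
grasp_force: 0.0
side 83 [ 0.3524 -0.2819  0.0307] [[0.343, -0.339, 0.026], [0.368, -0.273, 0.035]] 69.6
top 564 [ 0.3666 -0.3052  0.0309] [[0.343, -0.339, 0.025], [0.39, -0.273, 0.037]] 88.3
  return _methods._mean(a, axis=axis, dtype=dtype,
  ret = um.true_divide(
Traceback (most recent call last):
  File "cs.py", line 5, in <module>
    P=C[m];print(n,m.sum(),np.median(P,0).round(4),np.percentile(P,[1,99],0).round(3).tolist(),np.round(cv2.minAreaRect(np.float32(P[:,:2]*1000))[2],1))
                                                   ~~~~~~~~~~~~~^^^^^^^^^^^^
IndexError: index -1 is out of bounds for axis 0 with size 0
```

The cast offers no contact to the fingers anywhere: grip, press from above and sweep all went through it, and it hasn't moved. I'll carry on with the tools and retry the cast afterwards. Measuring the tools now.

```bash
python3 -m creep '[[[0,0,-20],[0,0,0]],[[0,0,-50],[0,0,0]],[[0,0,-50],[0,0,0]],[[0,0,0],[0,0,0]]]' 60 >/dev/null
python3 - <<'E'
from h import *
p=cam('top')
for n,a,b,z in(('spat',(318.8,267.5),(392.5,275.2),.008),('box',(381.2,265),(448.2,272.7),.009)):
    A,B=onz(p,[a,b],z);d=B-A;L=np.hypot(*d[:2]);m=(A+B)/2;u=d/L
    print(n,'A',A.round(4),'B',B.round(4),'len',L.round(3),'mid',m.round(4),'yaw of -y dir rel',np.degrees(np.arctan2(d[0],-d[1])).round(2),'grip+15',(m+u*.015).round(4))
cv2.imwrite('pics/c1.png',cv2.resize(p['image'][240:300,310:460],None,fx=5,fy=5,interpolation=cv2.INTER_CUBIC))
E
python3 st.py 0.42 -0.01 .1
```

```text
spat A [0.4307 0.0922 0.008 ] B [ 0.4124 -0.0839  0.008 ] len 0.177 mid [0.4216 0.0041 0.008 ] yaw of -y dir rel -5.94 grip+15 [ 0.42   -0.0108  0.008 ]
box A [ 0.4368 -0.057   0.009 ] B [ 0.4183 -0.2183  0.009 ] len 0.162 mid [ 0.4275 -0.1377  0.009 ] yaw of -y dir rel -6.54 grip+15 [ 0.4258 -0.1526  0.009 ]
t 27.62 pos [ 0.3636 -0.3488  0.1373] yaw -4.47 tilt 0.26 F [ 1.1 -0.5 -0.7] grip 0.0598 0.0
shift mm [342.3  29.7  36.4] turn z
```

View pics/c1.png

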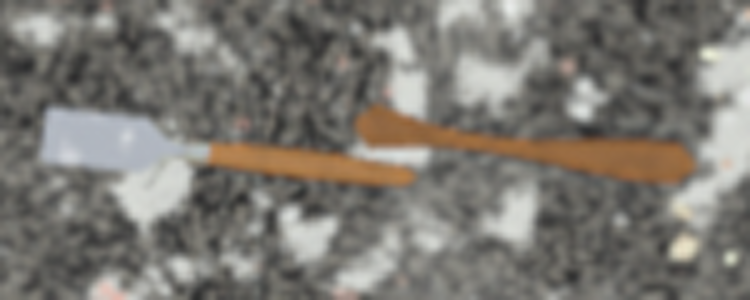

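Tool positions confirmed: spatula from (318,267) to (393,275) px, boxwood from (381,265) to (448,273) px. They are nearly parallel to the tray. Moving to the spatula.

```bash
python3 -m creep '[[[30,2,0],[0,0,0]],[[50,4,0],[0,0,0]],[[50,4,0],[0,0,0]],[[50,5,0],[0,0,0]],[[50,5,0],[0,0,0]],[[50,5,0],[0,0,0]],[[40,3,0],[0,0,0]],[[21,2,30],[0,0,0.026]],[[0,0,20],[0,0,0]],[[0,0,0],[0,0,0]],[[0,0,0],[0,0,0]]]' 55; python3 st.py .42 -.0108 .002 -6
```

```text
clock: 29.0
eef_pos: [0.4187, -0.0108, 0.0851]
tool_rot: [0.743, 0.669, -0.0, -0.0]
ft_force: [0.5, 0.3, 0.2]
grip_width: 0.055
grasp_force: 0.0
t 29.0 pos [ 0.4187 -0.0108  0.0851] yaw -6.02 tilt 0.05 F [0.5 0.3 0.2] grip 0.055 0.0
shift mm [ 0.2  1.4 83.1] turn z -0.0
```

```bash
python3 -m creep '[[[0,1,30],[0,0,0]],[[0,0,30],[0,0,0]],[[0,0,15],[0,0,0]],[[0,0,6],[0,0,0]],[[0,0,2],[0,0,0]],[[0,0,0],[0,0,0]]]'; python3 -m creep '[[[0,0,0],[0,0,0]],[[0,0,0],[0,0,0]],[[0,0,0],[0,0,0]],[[0,0,0],[0,0,0]],[[0,0,0],[0,0,0]]]' 0; python3 st.py
```

```text
clock: 29.75
eef_pos: [0.4208, -0.011, 0.0029]
tool_rot: [0.743, 0.669, 0.001, 0.0]
ft_force: [-0.6, 0.3, 1.3]
grip_width: 0.055
grasp_force: 0.0
clock: 30.38
eef_pos: [0.42, -0.0109, 0.0022]
tool_rot: [0.743, 0.669, -0.0, -0.0]
ft_force: [0.5, 0.3, -0.6]
grip_width: -0.0
grasp_force: 0.0
t 30.38 pos [ 0.42   -0.0109  0.0022] yaw -6.01 tilt 0.0 F [ 0.5  0.3 -0.6] grip -0.0 0.0
```

Run:
```python
from h import *
a=cam('side')['image'][220:370,240:400]
b=cam('top')['image'][215:305,290:450]
cv2.imwrite('pics/d1.png',np.vstack([cv2.resize(x,None,fx=3.5 if i else 2.1*1.667,fy=3.5,interpolation=cv2.INTER_CUBIC)[:300 if i else 290,:560] for i,x in enumerate([a[50:],b])]))
```

```text
(no output)
```

View pics/d1.png

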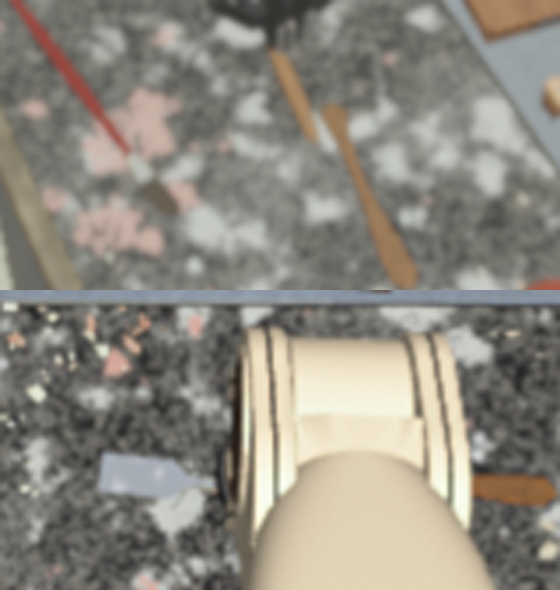

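The spatula also lies untouched with the fingers closed at its handle. I'll check whether the boxwood behaves the same.

```bash
python3 -m creep '[[[0,0,-20],[0,0,0]],[[0,0,-30],[0,0,0]],[[-40,-6,0],[0,0,0.008]],[[-50,0,0],[0,0,0]],[[-37,0,0],[0,0,0]],[[0,0,0],[0,0,0]],[[0,0,0],[0,0,0]]]' 60; python3 st.py .4275 -.1377 .001 -6.5
```

```text
clock: 31.35
eef_pos: [0.3999, -0.1362, 0.0521]
tool_rot: [0.746, 0.666, 0.0, -0.0]
ft_force: [0.4, 0.0, -0.2]
grip_width: 0.06
grasp_force: 0.0
t 31.35 pos [ 0.3999 -0.1362  0.0521] yaw -6.49 tilt 0.04 F [ 0.4  0.  -0.2] grip 0.06 0.0
shift mm [ 1.6 27.7 51. ] turn z 0.0
```

```bash
python3 -m creep '[[[-2,28,0],[0,0,0]],[[0,0,25],[0,0,0]],[[0,0,15],[0,0,0]],[[0,0,8],[0,0,0]],[[0,0,2],[0,0,0]],[[0,0,0],[0,0,0]]]'; python3 st.py .4275 -.1377 .001 -6.5; python3 -m creep '[[[0,0,0],[0,0,0]],[[0,0,0],[0,0,0]],[[0,0,0],[0,0,0]],[[0,0,0],[0,0,0]],[[0,0,0],[0,0,0]]]' 0; python3 st.py
```

```text
clock: 32.1
eef_pos: [0.4281, -0.1414, 0.0025]
tool_rot: [0.746, 0.666, 0.0, 0.0]
ft_force: [0.3, 0.2, -0.2]
grip_width: 0.0597
grasp_force: 0.0
t 32.1 pos [ 0.4281 -0.1414  0.0025] yaw -6.44 tilt 0.04 F [ 0.3  0.2 -0.2] grip 0.0597 0.0
shift mm [ 3.6 -1.   1.5] turn z 0.001
clock: 32.72
eef_pos: [0.4277, -0.1417, 0.0022]
tool_rot: [0.746, 0.666, 0.0, 0.0]
ft_force: [-0.2, -0.4, 0.2]
grip_width: 0.0003
grasp_force: 0.0
t 32.73 pos [ 0.4277 -0.1417  0.0022] yaw -6.48 tilt 0.0 F [-0.2 -0.4  0.2] grip 0.0003 0.0
```

```bash
for i in 1 2 3 4; do python3 -m creep '[[[0,0,1],[0,0,0]],[[0,0,0],[0,0,0]]]' | egrep 'eef|ft'; done
```

```text
eef_pos: [0.4276, -0.1416, 0.0011]
ft_force: [0.6, 1.0, 0.8]
eef_pos: [0.4276, -0.1416, 0.0001]
ft_force: [0.3, -0.5, 0.1]
eef_pos: [0.4276, -0.1416, -0.0009]
ft_force: [-0.3, 1.0, -0.2]
eef_pos: [0.4277, -0.1416, -0.0019]
ft_force: [-1.2, 0.2, 0.1]
```

Run:
```python
from h import *
o=bot.get_obs();print(o['eef_pos'].round(4) if hasattr(o['eef_pos'],'round') else o['eef_pos'])
p=cam('side');C=cloud(p);X,Y,Z=C[...,0],C[...,1],C[...,2]
m=(abs(X-.4277)<.03)&(abs(Y+.1416)<.03)
for z in np.arange(.0,.1,.006):
    q=m&(Z>z)&(Z<z+.006);v,u=np.nonzero(q)
    if q.sum(): print(z.round(3),q.sum(),np.median(C[q],0).round(3),'px',np.median(u),np.median(v),'bgr',np.median(p['image'][q],0))
K=np.array(p['K']);D=np.array([p['k1'],0,0,0.])
for z in(0,.02,.04): print(z,cv2.projectPoints(np.array([[.4277,-.1416,z]]),p['rvec'],p['tvec'],K,D)[0].ravel().round(1))
cv2.imwrite('pics/e1.png',cv2.resize(p['image'][285:365,300:400],None,fx=7,fy=7,interpolation=cv2.INTER_CUBIC))
```

```text
[ 0.4277 -0.1416 -0.0019]
0.0 139 [ 0.423 -0.146  0.001] px 344.0 328.0 bgr [111. 119. 127.]
0.006 47 [ 0.423 -0.156  0.008] px 346.0 330.0 bgr [ 89. 119. 148.]
0.03 1 [ 0.419 -0.147  0.034] px 344.0 323.0 bgr [ 93. 114. 135.]
0.036 8 [ 0.424 -0.151  0.041] px 346.5 322.0 bgr [102.5 112.  114.5]
0.042 11 [ 0.42  -0.149  0.045] px 345.0 321.0 bgr [ 91.  97. 107.]
0.048 14 [ 0.422 -0.151  0.052] px 346.5 320.0 bgr [ 92.   98.5 102. ]
0.054 12 [ 0.425 -0.149  0.056] px 347.5 318.0 bgr [ 96.  102.5 103. ]
0.06 16 [ 0.421 -0.15   0.062] px 346.0 318.0 bgr [87. 93. 94.]
0.066 6 [ 0.424 -0.152  0.067] px 347.5 317.0 bgr [91. 97. 99.]
0.072 15 [ 0.425 -0.152  0.076] px 348.0 315.0 bgr [ 96. 102. 103.]
0.078 26 [ 0.431 -0.154  0.082] px 350.0 313.0 bgr [81.  85.5 86. ]
0.084 51 [ 0.412 -0.15   0.087] px 342.0 312.0 bgr [64. 67. 67.]
0.09 29 [ 0.405 -0.148  0.092] px 340.0 310.0 bgr [64. 67. 67.]
0.096 20 [ 0.424 -0.154  0.099] px 349.0 310.0 bgr [55.  57.  57.5]
0 [345.1 326.9]
0.02 [345.6 322.9]
0.04 [346.  318.8]
```

View pics/e1.png

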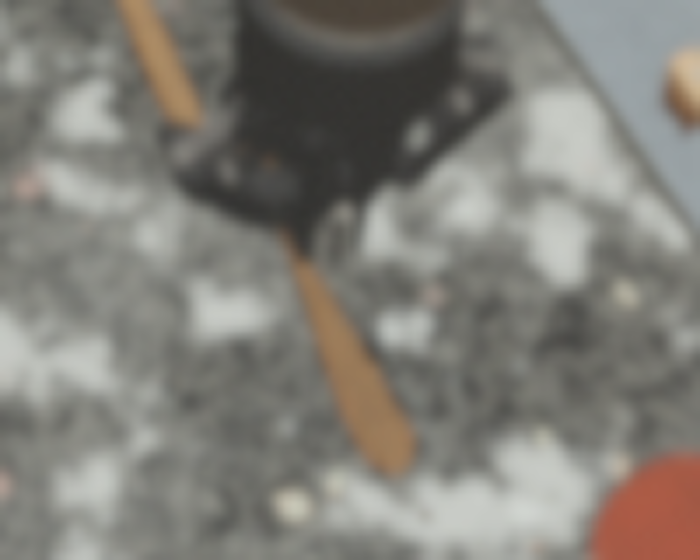

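The depth explains it. The visible fingertips end about 36 mm above the reported TCP, with finger points down to z≈0.034 while the TCP reads −0.002. The fingers were closing above the low things and only caught the jars' caps. I'll correct by aiming about 36 mm lower, and go back to the cast so the order is kept.

```bash
python3 -m creep '[[[0,0,-30],[0,0,0]],[[0,0,-50],[0,0,0]],[[-30,-8,-20],[0,0,0]],[[-50,-12,0],[0,0,0]],[[-50,-12,0],[0,0,0]],[[-39,-10,0],[0,0,-0.033]],[[0,0,0],[0,0,0]],[[0,0,40],[0,0,0]],[[0,0,20],[0,0,0]],[[0,0,0],[0,0,0]],[[0,0,0],[0,0,0]]]' 82;  python3 st.py .3665 -.306 -.026 -4.6
```

```text
clock: 35.15
eef_pos: [0.3677, -0.3047, 0.039]
tool_rot: [0.735, 0.679, 0.0, 0.0]
ft_force: [-0.5, -0.2, 0.1]
grip_width: 0.082
grasp_force: 0.0
t 35.15 pos [ 0.3677 -0.3047  0.039 ] yaw -4.54 tilt 0.06 F [-0.5 -0.2  0.1] grip 0.082 0.0
shift mm [-1.3 -1.1 65. ] turn z 0.001
```

```bash
python3 -m creep '[[[-1,-1,30],[0,0,0]],[[0,0,15],[0,0,0]],[[0,0,8],[0,0,0]],[[0,0,6],[0,0,0]],[[0,0,0],[0,0,0]]]'; python3 -m creep '[[[0,0,3],[0,0,0]],[[0,0,3],[0,0,0]],[[0,0,0],[0,0,0]]]'; python3 -m creep '[[[0,0,0],[0,0,0]],[[0,0,0],[0,0,0]],[[0,0,0],[0,0,0]],[[0,0,0],[0,0,0]],[[0,0,0],[0,0,0]]]' 0; python3 st.py
```

```text
clock: 35.78
eef_pos: [0.3661, -0.3059, -0.0205]
tool_rot: [0.735, 0.678, 0.0, 0.0]
ft_force: [0.1, -0.5, 0.1]
grip_width: 0.0822
grasp_force: 0.0
clock: 36.15
eef_pos: [0.3657, -0.3057, -0.0269]
tool_rot: [0.735, 0.678, -0.0, -0.0]
ft_force: [-0.4, 0.3, 0.4]
grip_width: 0.0817
grasp_force: 0.0
clock: 36.78
eef_pos: [0.3664, -0.3062, -0.0261]
tool_rot: [0.735, 0.678, 0.0, 0.001]
ft_force: [-0.8, 0.3, 5.8]
grip_width: 0.0508
grasp_force: 63.1
t 36.77 pos [ 0.3664 -0.3062 -0.0261] yaw -4.58 tilt 0.08 F [-0.8  0.3  5.8] grip 0.0508 63.1
```

The cast is gripped (50.8 mm, 63 N). Carrying it to the rack.

```bash
python3 -m creep '[[[0,0,-10],[0,0,0]],[[0,0,-35],[0,0,0]],[[0,0,-50],[0,0,0]],[[0,0,-40],[0,0,0]],[[8,20,-10],[0,0,0]],[[14,46,0],[0,0,0]],[[14,46,0],[0,0,0]],[[14,46,0],[0,0,0]],[[14,46,0],[0,0,0]],[[10,34,0],[0,0,0]],[[6,18,0],[0,0,0]],[[0,0,0],[0,0,0]]]'; python3 -m creep '[[[0,0,20],[0,0,0]],[[0,0,12],[0,0,0]],[[0,0,0],[0,0,0]],[[0,0,0],[0,0,0]]]' >/dev/null; python3 st.py .6285 -.247 .0665 -4.6
```

```text
clock: 38.28
eef_pos: [0.6279, -0.2455, 0.117]
tool_rot: [0.734, 0.679, -0.0, -0.001]
ft_force: [-1.2, -0.2, -1.2]
grip_width: 0.0507
grasp_force: 62.7
t 38.77 pos [ 0.6273 -0.2469  0.0869] yaw -4.61 tilt 0.03 F [ 0.3  0.3 -1. ] grip 0.0504 62.7
shift mm [-0.   1.2 20.4] turn z -0.0
```

```bash
python3 -m creep '[[[0,1,8],[0,0,0]],[[0,0,5],[0,0,0]],[[0,0,3],[0,0,0]],[[0,0,1],[0,0,0]],[[0,0,1],[0,0,0]],[[0,0,0],[0,0,0]]]';  python3 -m creep '[[[0,0,1],[0,0,0]],[[0,0,0],[0,0,0]]]'
```

```text
clock: 39.52
eef_pos: [0.6285, -0.2466, 0.0683]
tool_rot: [0.735, 0.678, 0.0, 0.0]
ft_force: [-0.1, 0.3, -1.0]
grip_width: 0.0503
grasp_force: 62.7
clock: 39.78
eef_pos: [0.6284, -0.2466, 0.0672]
tool_rot: [0.735, 0.678, -0.0, -0.0]
ft_force: [-0.0, -0.1, -2.0]
grip_width: 0.0507
grasp_force: 62.7
```

```bash
for i in 1 2; do python3 -m creep '[[[0,0,1],[0,0,0]],[[0,0,0],[0,0,0]]]'|egrep 'eef|ft'; done
```

```text
eef_pos: [0.6283, -0.2466, 0.0661]
ft_force: [0.0, -0.2, -2.0]
eef_pos: [0.6284, -0.2466, 0.0659]
ft_force: [-1.5, 1.3, 3.2]
```

Touched down. Release and on to the spatula.

```bash
python3 -m creep '[[[0,0,0],[0,0,0]],[[0,0,0],[0,0,0]],[[0,0,0],[0,0,0]],[[0,0,0],[0,0,0]],[[0,0,-15],[0,0,0]],[[0,0,-40],[0,0,0]],[[0,0,-25],[0,0,0]],[[20,-21,0],[0,0,0]],[[38,-40,0],[0,0,0]],[[40,-41,0],[0,0,0]],[[40,-41,0],[0,0,0]],[[40,-41,0],[0,0,0]]]' 75; python3 -m creep '[[[25,-27,0],[0,0,0]],[[15,-15,20],[0,0,0.024]],[[0,0,45],[0,0,0]],[[0,0,45],[0,0,0]],[[0,0,0],[0,0,0]],[[0,0,0],[0,0,0]]]' 50;  python3 st.py .42 -.0108 -.033 -6
python3 - <<'E'
from h import *
p=cam('top');C=cloud(p);X,Y,Z=C[...,0],C[...,1],C[...,2]
m=(p['image'].min(2)>150)&(X>.55)&(X<.71)&(Y>-.36)&(Y<-.14)&(Z>.11)&(Z<.14)
P=C[m];print(m.sum(),np.median(P,0).round(4),cv2.minAreaRect(np.float32(P[:,:2]*1000)))
E
```

```text
clock: 41.78
eef_pos: [0.4586, -0.0533, 0.1466]
tool_rot: [0.735, 0.678, 0.001, 0.001]
ft_force: [0.6, 0.6, 0.4]
grip_width: 0.0751
grasp_force: 0.0
clock: 42.52
eef_pos: [0.4221, -0.0113, 0.037]
tool_rot: [0.743, 0.669, 0.001, 0.001]
ft_force: [-0.3, -0.1, 0.8]
grip_width: 0.0501
grasp_force: 0.0
t 42.52 pos [ 0.4221 -0.0113  0.037 ] yaw -5.97 tilt 0.15 F [-0.3 -0.1  0.8] grip 0.0501 0.0
shift mm [ 0.3 -2.4 70. ] turn z 0.001
652 [ 0.6269 -0.2461  0.1233] ((628.0577392578125, -247.0879669189453), (69.70909118652344, 50.71790313720703), 86.92345428466797)
```

The cast lies flat on the rack with its top at 123 mm. Now gripping the spatula.

```bash
python3 -m creep '[[[0,-1,30],[0,0,0]],[[0,0,20],[0,0,0]],[[0,0,10],[0,0,0]],[[0,0,5],[0,0,0]],[[0,0,2],[0,0,0]],[[0,0,0],[0,0,0]]]'; python3 -m creep '[[[0,0,0],[0,0,0]],[[0,0,0],[0,0,0]],[[0,0,0],[0,0,0]],[[0,0,0],[0,0,0]],[[0,0,0],[0,0,0]]]' 0; python3 st.py
```

```text
clock: 43.32
eef_pos: [0.4201, -0.0111, -0.0313]
tool_rot: [0.743, 0.669, 0.0, 0.0]
ft_force: [0.3, 0.6, 0.1]
grip_width: 0.05
grasp_force: 0.0
clock: 43.95
eef_pos: [0.4199, -0.0111, -0.0314]
tool_rot: [0.743, 0.669, 0.0, 0.0]
ft_force: [-0.5, 0.5, 5.7]
grip_width: 0.0095
grasp_force: 58.7
t 43.95 pos [ 0.4199 -0.0111 -0.0314] yaw -5.95 tilt 0.04 F [-0.5  0.5  5.7] grip 0.0095 58.7
```

It gripped high on the round handle (9.5 mm chord), so I'll regrip lower.

```bash
python3 -m creep '[[[0,0,0],[0,0,0]],[[0,0,0],[0,0,0]],[[0,0,0],[0,0,0]],[[0,0,2],[0,0,0]],[[0,0,2],[0,0,0]],[[0,0,2],[0,0,0]],[[0,0,0],[0,0,0]]]' 40; python3 -m creep '[[[0,0,0],[0,0,0]],[[0,0,0],[0,0,0]],[[0,0,0],[0,0,0]],[[0,0,0],[0,0,0]]]' 0; python3 st.py
```

```text
clock: 44.82
eef_pos: [0.4195, -0.0111, -0.0375]
tool_rot: [0.743, 0.669, -0.0, -0.0]
ft_force: [-0.9, -0.2, 4.7]
grip_width: 0.0401
grasp_force: 2.2
clock: 45.32
eef_pos: [0.4219, -0.0111, -0.0357]
tool_rot: [0.743, 0.669, 0.002, 0.002]
ft_force: [-1.7, -0.0, 17.5]
grip_width: 0.01
grasp_force: 63.6
t 45.33 pos [ 0.4219 -0.0111 -0.0357] yaw -5.95 tilt 0.27 F [-1.7 -0.  17.5] grip 0.01 63.6
```

```bash
python3 -m creep '[[[0,0,-5],[0,0,0]],[[0,0,-15],[0,0,0]],[[0,0,-40],[0,0,0]],[[0,0,-50],[0,0,0]],[[3,25,-20],[0,0,0]],[[6,45,0],[0,0,0]],[[6,45,0],[0,0,0]],[[5,40,0],[0,0,0.014]],[[3,15,0],[0,0,0]],[[0,0,0],[0,0,0]],[[0,0,0],[0,0,0]]]'; python3 st.py .5922 -.0064 .040 -6.8
python3 - <<'E'
from h import *
p=cam('side');cv2.imwrite('pics/f1.png',cv2.resize(p['image'][150:330,280:480],None,fx=3.3,fy=3.3,interpolation=cv2.INTER_CUBIC))
E
```

```text
clock: 46.7
eef_pos: [0.5897, -0.0061, 0.0915]
tool_rot: [0.748, 0.664, -0.001, -0.001]
ft_force: [-1.1, -0.4, -0.3]
grip_width: 0.0101
grasp_force: 58.7
t 46.7 pos [ 0.5897 -0.0061  0.0915] yaw -6.76 tilt 0.13 F [-1.1 -0.4 -0.3] grip 0.0101 58.7
shift mm [ 0.   2.6 51.5] turn z 0.001
```

View pics/f1.png

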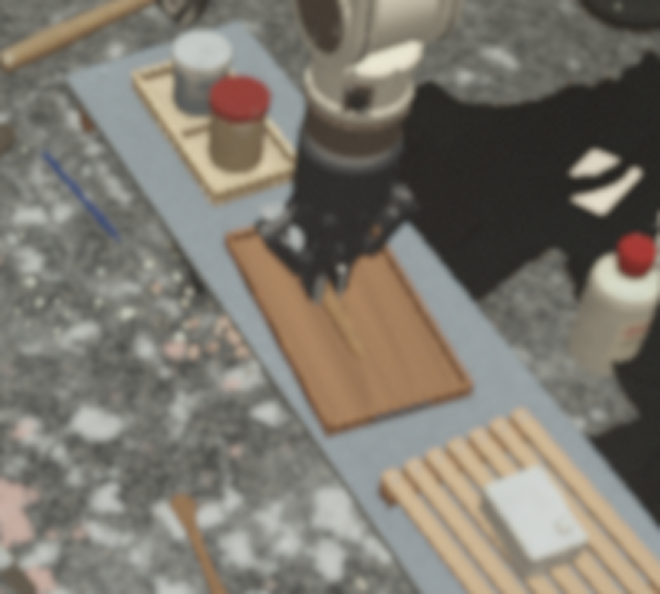

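The spatula is held level over the tray (handle at crop 345,330). Both jars are upright in the stand and the cast is on the rack. Lowering now.

```bash
python3 -m creep '[[[0,2,20],[0,0,0]],[[0,0,15],[0,0,0]],[[0,0,8],[0,0,0]],[[0,0,3],[0,0,0]],[[0,0,1],[0,0,0]],[[0,0,0],[0,0,0]]]'|egrep 'eef|ft'; for i in 1 2 3; do python3 -m creep '[[[0,0,1],[0,0,0]],[[0,0,1],[0,0,0]],[[0,0,0],[0,0,0]]]'|egrep 'eef|ft'; done
```

```text
eef_pos: [0.5934, -0.0063, 0.0457]
ft_force: [0.6, 0.1, -0.3]
eef_pos: [0.593, -0.0063, 0.0432]
ft_force: [-0.4, -0.3, -0.4]
eef_pos: [0.5929, -0.0063, 0.041]
ft_force: [0.4, -0.5, -0.6]
eef_pos: [0.5929, -0.0063, 0.0391]
ft_force: [-0.5, 0.3, -0.8]
```

```bash
for i in 1 2 ; do python3 -m creep '[[[0,0,1],[0,0,0]],[[0,0,0],[0,0,0]]]'|egrep 'eef|ft'; done
```

```text
eef_pos: [0.5929, -0.0063, 0.0381]
ft_force: [-0.2, -0.3, -0.5]
eef_pos: [0.5932, -0.0063, 0.0375]
ft_force: [-0.6, -0.8, 0.9]
```

```bash
python3 -m creep '[[[0,0,0],[0,0,0]],[[0,0,0],[0,0,0]],[[0,0,0],[0,0,0]],[[0,0,-10],[0,0,0]],[[0,0,-30],[0,0,0]],[[0,0,-40],[0,0,0]],[[-20,-20,-10],[0,0,0]],[[-38,-38,0],[0,0,0]],[[-38,-38,0],[0,0,0]],[[-36,-35,0],[0,0,0]],[[-18,-18,0],[0,0,0]],[[0,0,0],[0,0,0]]]' 24; python3 -m creep '[[[0,0,45],[0,0,0]],[[0,0,45],[0,0,0]],[[0,0,20],[0,0,0]],[[0,0,0],[0,0,0]],[[0,0,0],[0,0,0]]]' 55 ;python3 st.py .4275 -.1377 -.034 -6.6
python3 - <<'E'
from h import *
p=cam('top');cv2.imwrite('pics/g1.png',cv2.resize(p['image'][140:300,290:470],None,fx=4,fy=3.7,interpolation=cv2.INTER_CUBIC))
E
```

```text
clock: 50.62
eef_pos: [0.4265, -0.1386, 0.1282]
tool_rot: [0.749, 0.663, 0.0, 0.0]
ft_force: [0.5, -0.3, -1.1]
grip_width: 0.0242
grasp_force: 0.0
clock: 51.25
eef_pos: [0.429, -0.1377, 0.0182]
tool_rot: [0.747, 0.664, 0.001, 0.001]
ft_force: [0.1, 0.1, 0.5]
grip_width: 0.0552
grasp_force: 0.0
t 51.25 pos [ 0.429  -0.1377  0.0182] yaw -6.71 tilt 0.11 F [0.1 0.1 0.5] grip 0.0552 0.0
shift mm [-0.2 -1.6 52.2] turn z -0.002
```

View pics/g1.png

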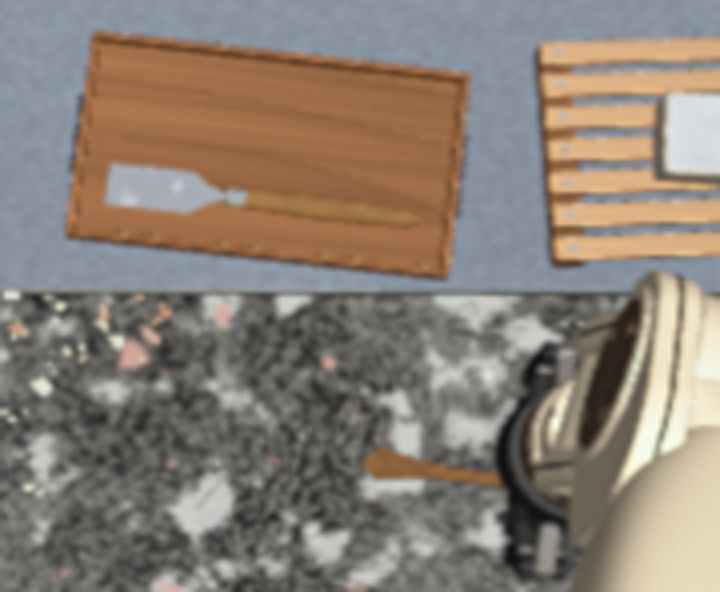

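The spatula lies flat in the front half of the tray (crop 105–420, y 190–218). The boxwood's left end shows at (370,462). Now gripping the boxwood.

```bash
python3 -m creep '[[[0,0,20],[0,0,0]],[[0,0,20],[0,0,0]],[[0,0,8],[0,0,0]],[[0,0,2],[0,0,0]],[[0,0,2],[0,0,0]],[[0,0,0],[0,0,0]]]'; python3 -m creep '[[[0,0,0],[0,0,0]],[[0,0,0],[0,0,0]],[[0,0,0],[0,0,0]],[[0,0,0],[0,0,0]],[[0,0,0],[0,0,0]]]' 0; python3 st.py
```

```text
clock: 52.05
eef_pos: [0.4279, -0.1379, -0.0343]
tool_rot: [0.748, 0.664, 0.0, 0.0]
ft_force: [-0.3, 1.0, 0.3]
grip_width: 0.0552
grasp_force: 0.0
clock: 52.68
eef_pos: [0.4278, -0.1378, -0.0343]
tool_rot: [0.748, 0.664, 0.0, 0.0]
ft_force: [-1.0, 0.5, 5.5]
grip_width: 0.0205
grasp_force: 59.2
t 52.67 pos [ 0.4278 -0.1378 -0.0343] yaw -6.76 tilt 0.05 F [-1.   0.5  5.5] grip 0.0205 59.2
```

```bash
python3 -m creep '[[[0,0,-5],[0,0,0]],[[0,0,-15],[0,0,0]],[[0,0,-40],[0,0,0]],[[0,0,-50],[0,0,0]],[[16,20,-20],[0,0,0]],[[33,41,0],[0,0,0]],[[33,41,0],[0,0,0]],[[33,41,0],[0,0,0]],[[32,40,0],[0,0,0]],[[17,22,0],[0,0,0]],[[0,0,0],[0,0,0]],[[0,0,0],[0,0,0]]]'; python3 st.py .6508 .0018 .040 -6.8
python3 - <<'E'
from h import *
p=cam('side');cv2.imwrite('pics/f2.png',cv2.resize(p['image'][150:330,280:480],None,fx=3.3,fy=3.3,interpolation=cv2.INTER_CUBIC))
E
```

```text
clock: 54.18
eef_pos: [0.6492, 0.0006, 0.0946]
tool_rot: [0.748, 0.664, -0.001, -0.001]
ft_force: [0.2, 0.1, -0.1]
grip_width: 0.0205
grasp_force: 58.9
t 54.17 pos [6.492e-01 6.000e-04 9.460e-02] yaw -6.77 tilt 0.12 F [ 0.2  0.1 -0.1] grip 0.0205 58.9
shift mm [ 1.4  1.6 54.6] turn z 0.001
```

View pics/f2.png

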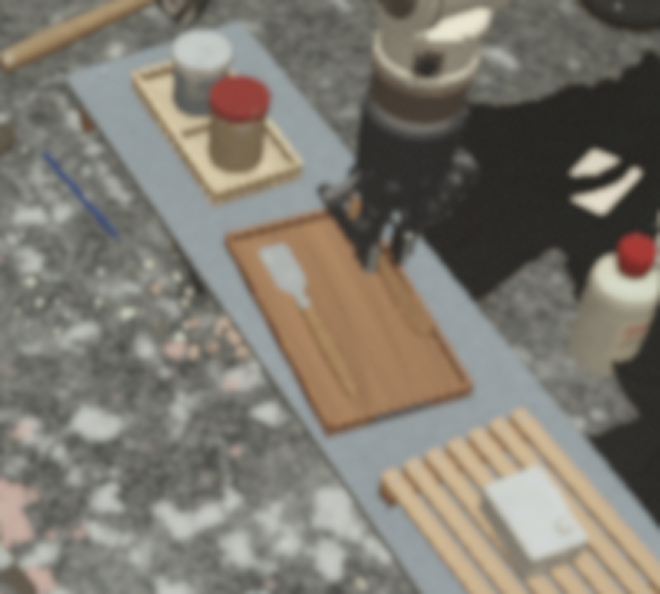

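The boxwood is held level over the back half of the tray (crop 400,300), with its end visible in front of the gripper. Lowering now.

```bash
python3 -m creep '[[[1,1,20],[0,0,0]],[[0,0,18],[0,0,0]],[[0,0,8],[0,0,0]],[[0,0,2],[0,0,0]],[[0,0,1],[0,0,0]],[[0,0,0],[0,0,0]]]'|egrep 'eef|ft'; for i in 1 2 3; do python3 -m creep '[[[0,0,1],[0,0,0]],[[0,0,1],[0,0,0]],[[0,0,0],[0,0,0]]]'|egrep 'eef|ft'; done
```

```text
eef_pos: [0.6519, 0.0018, 0.047]
ft_force: [0.1, 0.1, 0.0]
eef_pos: [0.6513, 0.0019, 0.0441]
ft_force: [-0.1, 0.8, -0.5]
eef_pos: [0.6513, 0.0019, 0.042]
ft_force: [-1.4, 0.5, -0.1]
eef_pos: [0.6513, 0.0019, 0.04]
ft_force: [0.3, 0.3, 0.1]
```

```bash
for i in 1 2 ; do python3 -m creep '[[[0,0,1],[0,0,0]],[[0,0,0],[0,0,0]]]'|egrep 'eef|ft'; done
```

```text
eef_pos: [0.6513, 0.0019, 0.0391]
ft_force: [0.0, -0.4, -0.3]
eef_pos: [0.6515, 0.0019, 0.0388]
ft_force: [-1.1, -0.4, 3.9]
```

```bash
python3 -m creep '[[[0,0,0],[0,0,0]],[[0,0,0],[0,0,0]],[[0,0,0],[0,0,0]],[[0,0,-8],[0,0,0]],[[0,0,-30],[0,0,0]],[[0,0,-50],[0,0,0]],[[0,-20,-30],[0,0,0]],[[0,-50,0],[0,0,0]],[[0,-50,0],[0,0,0]],[[0,-50,0],[0,0,0]],[[0,-50,0],[0,0,0]],[[0,-30,0],[0,0,0]]]' 31;python3 -m creep '[[[0,0,0],[0,0,0]],[[0,0,0],[0,0,0]]]'
python3 - <<'E'
from h import *
p=cam('top');cv2.imwrite('pics/z1.png',cv2.resize(p['image'][130:230,190:530],None,fx=2.3,fy=3,interpolation=cv2.INTER_CUBIC))
C=cloud(p)
print('boxwood z',np.nanmedian(C[168:176,340:380,2],).round(4))
for y0,y1 in((.17,.25),(.255,.34)):
    m=(C[...,2]>.125)&(C[...,2]<.16)&(C[...,0]>.55)&(C[...,0]<.7)&(C[...,1]>y0)&(C[...,1]<y1)
    print(m.sum(),np.median(C[m],0).round(4))
E
```

```text
clock: 58.1
eef_pos: [0.4009, 0.0314, 0.1569]
tool_rot: [0.747, 0.664, 0.0, 0.0]
ft_force: [-0.2, 0.9, 0.4]
grip_width: 0.0309
grasp_force: 0.0
clock: 58.35
eef_pos: [0.4043, 0.0314, 0.157]
tool_rot: [0.748, 0.664, 0.001, 0.001]
ft_force: [1.0, -0.5, -0.8]
grip_width: 0.0312
grasp_force: 0.0
boxwood z 0.0794
530 [0.6308 0.2108 0.1493]
505 [0.6361 0.2911 0.1373]
```

View pics/z1.png

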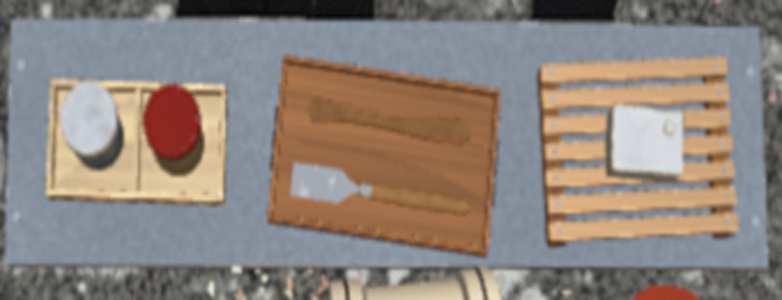

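Both tools lie flat and parallel in the tray, the jars stand one in each bay, and the cast is fully on the rack with its key up. Handing in.

```bash
python3 -c "
from workcell import workorder
print(workorder.job_done())"
```

```text
the job is handed in; nothing more can be done
None
```

I handed the job in at about 58 s of the 128 s: both jars stand upright in their bays, the cast is flat on the rack with its key up, and the spatula and boxwood lie side by side in the tray. The fingertips ended about 36 mm above the reported TCP, so my first grasps of the cast, spatula and boxwood closed on air; I aimed lower, redid them in order, and nothing had been displaced.

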